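# Lock the night lamp's battery cover with the coin key

## Robot

A 6-joint arm with a two-finger parallel gripper is mounted at the origin on the work surface. World frame = base frame: x ahead of the robot, y to its left, z up, the work surface at z = 0. Lengths are in m, angles in degrees, forces in N, time in s.
With the tool pointing down it reaches from about 0.35 to 0.85 m from the base axis. Payload 8.1 kg.
Tool frame: the origin (TCP) lies midway between the tips of the shut fingers; the grasp point (between the pads) lies 19 mm behind it; z points along the fingers, y is the line along which they close (so a half turn about z gives the same grasp; the last joint's range is limited). The gripper opens to 85 mm and grips with 20 to 120 N. Pads are 22 mm wide; open, the fingers measure 114 mm over their backs; the gripper's body (76 mm by 85 mm) begins 54 mm behind the grasp point. The pads swing forward as they close: fully open they stand 13 mm farther back than shut.
Start: joints at [-81.555, 7.471, 85.268, -0, 87.261, -4.893], TCP at [0.138, -0.584, 0.231] pointing down, gripper open.
Joint ranges: [-169.43, 169.43], [-51.17, 129.36], [1.28, 143.12], [-76.62, 256.62], [0, 156.53], [-152.29, 152.29]. Speed limits (degrees/s): [136.94, 136.94, 159.86, 180, 180, 180].

## Interface

Orientations are given as a 3x3 rotation matrix whose columns are the frame's x, y, z axes.
In Python, from workcell import * gives the robot as it stands. Calls block until the motion is done:
- movep(position, orientation): joint-space move of the TCP to a pose.
- move_l(position, feed=0.15, ori=None, contact_N=None): straight line of the TCP; ori=None keeps the orientation; feed is the mean speed in m/s. With contact_N (N) it stops when the force on the tool has changed by that much, and returns True; else False.
- movej(angles): joint-space move.
- command_gripper(opening, strength=None): finger opening in m; strength is the grip in N (None keeps the last); returns when the fingers have stopped.
- wait(seconds).
- ik(position, orientation): joint angles nearest the present ones, or None.
- get_obs(): the state.
- read_camera(name): name is "scene" or "top" or "wrist"; returns a dict with "frame" (420x560x3 uint8, blue, green, red), "fx", "fy", "cx", "cy" (pixels), "world_from_camera" (4x4, takes a point from camera to world coordinates). Camera axes: x right, y down, z forward; pixel columns grow to the right and rows downward; lengths in m; the calibration is good to about 2 mm. A picture is of the moment at which its call begins. There is no depth.
A pose or a line that the arm cannot do raises MotionError and nothing moves.
- job_done(): hands the job in; it is judged then, once.
Trained networks look in a picture, given as the dict that the camera call returned (one of the last four; its "shot" number tells which), for a name from the list of things; names that differ only in an ending like _2 or _b are one class to them, and where a whole thing is asked for, a point or a joint stands for the part that bears it (a point fixed in the world has none). Each returns a list of dicts, best first, with "confidence" (0 to 1); they miss things now and then, are a little off and sometimes report something else, mostly with a low value. They report only what shows in the picture. A call takes as long as a camera call.
- silhouettes(picture, thing): "pixels" (420x560 bool, what is visible of it).
- pinpoint(picture, thing): "at" ([x, y, z] in m, in world coordinates, good to about 4 mm: a listed point, or the origin of a listed thing).
The state is a dict: "time": time; "joint_pos": joint angles; "joint_vel": joint speeds; "effort": joint torques, N m; "ee_pos": TCP position; "tool_rot": TCP orientation; "force": force on the tool from outside, world axes, zero at the start; "torque": the same for the moment, N m; "width": finger opening in m; "finger_force": force on a finger pad.
Only numpy, scipy, OpenCV 4.12 (cv2) and the standard library are available. Lean on these libraries where they do the work, as an engineer would, in place of code of your own. Each camera call takes 0.05 s, during which the arm holds its last target. There are 200 camera calls.

## Task

The battery cover of the white night lamp is not locked. Take the orange-handled key out of its bamboo stand, put its blade into the slot of the lamp's brass cover screw and turn the screw clockwise as far as it goes, then put the key back upright in its stand and let go. Leave the same kind of screw on the black door chime as it is.

Things in the scene. Friction and masses are not known exactly. Their poses are not given: they have to be found in the camera images.
- key: Coin key, 101 mm tall, 80 g, upright, blade down. Origin: middle of the blade's lower edge, z up. Going up: steel blade 22 mm wide (x), 4 mm thick (y), 22 mm high; 12 mm shaft to 45 mm; round black collar, 50 mm across, 45 to 51 mm; flat orange handle 51 to 101 mm, 40 mm wide (x), 16 mm thick (y): grip it across y. A half turn about z leaves it the same.
- stand: Fixed pale bamboo block 70 x 70 mm, 50 mm high, with an upright square hole 32 x 32 mm through its middle. Origin: middle of its underside. The key hangs in the hole with its collar on the block's top, its origin then 5 mm above the stand's origin and near its axis. It fits at any yaw.
- lamp_slot (a point): Centre of the slot floor of the lamp's brass screw, 33 mm above the table; x along the slot, z up. Head 38 mm across, slot 11 mm deep, open at both ends, 9 mm wide, flared to 18 mm at the top. Lamp: fixed white base 100 x 170 x 30 mm; on one half the screw in a grey battery cover, on the other a frosted dome 80 mm across, top 95 mm above the table, axis 87 mm from the screw's.
- lamp_screw (a joint): Turn of the lamp's screw, rad, growing clockwise seen from above. 0: slot across the lamp; 1.57: locked stop, slot pointing at the dome. Starts between 0.3 and 0.6, turns against light friction (0.06 N m), stays where left. A centred blade has about 0.23 rad of play in the slot before it drives the screw, so turn the key that much farther.
- chime_rim (a point): Point on the look-alike screw of the black door chime (same base size, flat round speaker grille, no dome), 33 mm above the table, 15 mm from that screw's axis along its slot. Leave that screw alone.

How it is judged:
By the outcome, as a careful person would: the job done as asked, in the order asked, and still so for the second after the job is handed in, with the robot touching nothing.
It also fails if it takes over 48 s, if anything falls off the work surface, if the arm or the gripper's body presses on something with over 40 N, if the wrist force passes 120 N, or if a joint passes its speed limit or range.

## Working session

There is one attempt and no reset: what is moved stays moved. The work goes in short steps, each a Python script; the robot and the scene stay as the last script left them, time stands still between calls to the robot, and variables do not carry over. Pictures are saved under pics/ and viewed, at most 10 in all, crops included, and the job is handed in when it is done.

```bash
ls; mkdir -p pics; python3 - <<'E'
from workcell import *
import cv2
import numpy as np
np.set_printoptions(precision=4,suppress=True)
for n in ["top","scene"]:
    p=read_camera(n); cv2.imwrite(f"pics/{n}1.png",p["frame"])
    print(n,p["fx"],p["world_from_camera"])
    for t in ["key","stand","lamp_slot","chime_rim"]:
        print(t,[(np.round(d["at"],4),round(d["confidence"],2)) for d in pinpoint(p,t)[:3]])
print(get_obs()["time"])
E
```

```text
pics
workcell.py
top 407.9557745234452 [[-0.016  -0.9922  0.1235  0.4461]
 [-0.9998  0.014  -0.0171 -0.0255]
 [ 0.0153 -0.1238 -0.9922  0.7865]
 [ 0.      0.      0.      1.    ]]
key [(array([ 0.4702, -0.0073,  0.0032]), 0.89)]
stand [(array([ 0.4752, -0.0093, -0.0009]), 0.59)]
lamp_slot []
chime_rim [(array([ 0.5237, -0.2914,  0.0307]), 0.96), (array([ 0.4717, -0.0072,  0.0019]), 0.48)]
scene 418.9331776411534 [[-0.1576  0.8487 -0.5048  0.9318]
 [ 0.9875  0.1408 -0.0714  0.0264]
 [ 0.0105 -0.5097 -0.8603  0.711 ]
 [ 0.      0.      0.      1.    ]]
key [(array([ 0.4717, -0.0084,  0.0054]), 0.91)]
stand [(array([ 0.4754, -0.0067,  0.    ]), 0.79)]
lamp_slot [(array([0.5363, 0.2145, 0.035 ]), 0.78)]
chime_rim [(array([ 0.524 , -0.2968,  0.0326]), 0.84)]
0.5
```

View pics/top1.png

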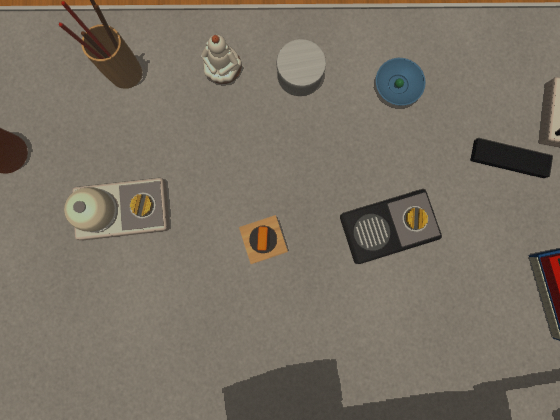

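View pics/scene1.png

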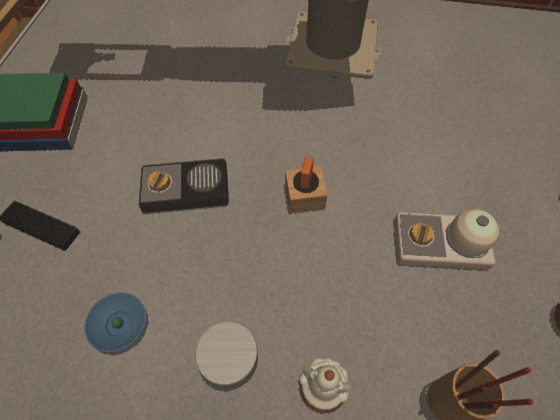

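The top view shows the stand and key at (263,239), the lamp screw at (142,205) with its dome to the left at (90,209), and the chime at (390,227). The scene view agrees, with the lamp screw at (422,233) and the dome at (474,231). Next I'll take close wrist views.

```bash
cat > h.py <<'E'
from workcell import *
import cv2, numpy as np
np.set_printoptions(precision=4,suppress=True)
def R(a):  # tool down, finger-closing line y at world yaw a (rad)
    c,s=np.cos(a),np.sin(a); return np.array([[-s,c,0],[c,s,0],[0,0,-1.]])
def pix2w(p,uv,z):
    T=p["world_from_camera"]; d=T[:3,:3]@[(uv[0]-p["cx"])/p["fx"],(uv[1]-p["cy"])/p["fy"],1]
    return T[:3,3]+d*(z-T[2,3])/d[2]
def rectify(p,c,z,half=.07,n=560):  # plane z seen from above: right=+x, up=+y
    q=np.float32([[c[0]-half,c[1]+half],[c[0]+half,c[1]+half],[c[0]+half,c[1]-half],[c[0]-half,c[1]-half]])
    Ti=np.linalg.inv(p["world_from_camera"]); s=[]
    for x,y in q:
        v=Ti@[x,y,z,1]; s.append([p["fx"]*v[0]/v[2]+p["cx"],p["fy"]*v[1]/v[2]+p["cy"]])
    H=cv2.getPerspectiveTransform(np.float32(s),np.float32([[0,0],[n,0],[n,n],[0,n]]))
    return cv2.warpPerspective(p["frame"],H,(n,n),flags=cv2.INTER_CUBIC)
E
python3 - <<'E'
from h import *
o=get_obs(); print(o["tool_rot"], o["time"])
p=read_camera("wrist"); T=p["world_from_camera"]; print(o["tool_rot"].T@(T[:3,3]-o["ee_pos"])); print(o["tool_rot"].T@T[:3,:3],p["fx"])
for a in np.radians([0,45,90,135,180,-45,-90,-135]):
    print(np.degrees(a),ik([.471,-.008,.3],R(a)),ik([.536,.2145,.2],R(a)))
E
```

```text
[[ 0.973   0.2307  0.    ]
 [ 0.2307 -0.973   0.0001]
 [ 0.     -0.0001 -1.    ]] 0.5
[ 0.072  -0.0004 -0.1424]
[[-0.0006 -0.9613 -0.2753]
 [ 1.     -0.0006  0.0001]
 [-0.0002 -0.2753  0.9613]] 377.1569977107993
0.0 [ -7.2128 -13.8601  98.7077  -0.      95.1524  -7.2128] [16.7227  4.9037 91.3008 -0.     83.7955 16.7227]
45.0 [ -7.2128 -13.8601  98.7077  -0.      95.1524 -52.2128] [ 16.7227   4.9037  91.3008  -0.      83.7955 -28.2773]
90.0 [ -7.2128 -13.8601  98.7077  -0.      95.1524 -97.2128] [ 16.7227   4.9037  91.3008  -0.      83.7955 -73.2773]
135.0 [  -7.2128  -13.8601   98.7077   -0.       95.1524 -142.2128] [  16.7227    4.9037   91.3008   -0.       83.7955 -118.2773]
180.0 None None
-45.0 [ -7.2128 -13.8601  98.7077  -0.      95.1524  37.7872] [16.7227  4.9037 91.3008 -0.     83.7955 61.7227]
-90.0 [ -7.2128 -13.8601  98.7077  -0.      95.1524  82.7872] [ 16.7227   4.9037  91.3008  -0.      83.7955 106.7227]
-135.0 [ -7.2128 -13.8601  98.7077  -0.      95.1524 127.7872] [ 16.7227   4.9037  91.3008  -0.      83.7955 151.7227]
```

```bash
python3 - <<'E'
from h import *
movep([.471,-.008,.27],R(np.pi/2))
p=read_camera("wrist"); np.save("pk.npy",p,allow_pickle=True)
for t in ["key","stand"]: print(t,[(d["at"],d["confidence"]) for d in pinpoint(p,t)])
a=rectify(p,[.471,-.008],.106)
q=read_camera("top"); 
movep([.516,.2145,.22],R(np.radians(65)))
p=read_camera("wrist"); np.save("pl.npy",p,allow_pickle=True)
print([(d["at"],d["confidence"]) for d in pinpoint(p,"lamp_slot")])
b=rectify(p,[.536,.2145],.044)
cv2.imwrite("pics/rect.png",cv2.resize(np.hstack([a,b]),(800,400),interpolation=cv2.INTER_AREA))
print(get_obs()["time"])
E
```

```text
key [([0.4763, -0.007, 0.0009], 0.9)]
stand []
[([0.5373, 0.2161, 0.0331], 0.85)]
4.1417
```

View pics/rect.png

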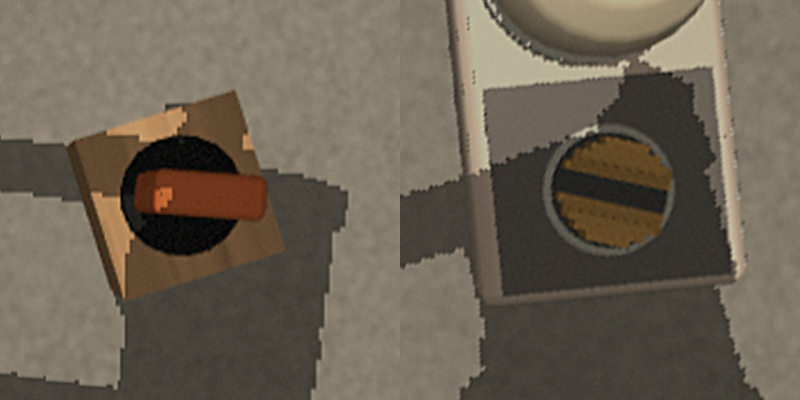

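```bash
python3 - <<'E'
from h import *
pk=np.load("pk.npy",allow_pickle=True).item(); pl=np.load("pl.npy",allow_pickle=True).item()
n=800
# key top face
c=[.471,-.008];h=.04;im=rectify(pk,c,.106,h,n);hsv=cv2.cvtColor(im,cv2.COLOR_BGR2HSV)
m=((hsv[...,1]>170)&(hsv[...,0]<12)&(hsv[...,2]>60)).astype(np.uint8)
cn=max(cv2.findContours(m,0,2)[0],key=cv2.contourArea);r=cv2.minAreaRect(cn)
print("key",r,np.array(r[1])*2*h/n*1e3,c[0]+(r[0][0]-n/2)*2*h/n,c[1]-(r[0][1]-n/2)*2*h/n)
cv2.drawContours(im,[cv2.boxPoints(r).astype(int)],0,(255,0,0),1);A=im
# screw
c=[.5385,.217];h=.03;im=rectify(pl,c,.044,h,n);hsv=cv2.cvtColor(im,cv2.COLOR_BGR2HSV)
m=((hsv[...,1]>110)&(hsv[...,0]>12)&(hsv[...,0]<30)).astype(np.uint8)
cn=[k for k in cv2.findContours(m,0,2)[0] if cv2.contourArea(k)>8000]
hull=cv2.convexHull(np.vstack(cn));(x,y),rad=cv2.minEnclosingCircle(hull);el=cv2.fitEllipse(hull)
print("screw",len(cn),el,rad*2*h/n,c[0]+(el[0][0]-n/2)*2*h/n,c[1]-(el[0][1]-n/2)*2*h/n)
d=np.zeros((n,n),np.uint8);cv2.circle(d,(int(el[0][0]),int(el[0][1])),int(min(el[1])/2*.85),1,-1)
s=(d>0)&(m==0)&(hsv[...,1]<90)
cs=max(cv2.findContours(s.astype(np.uint8),0,2)[0],key=cv2.contourArea);r=cv2.minAreaRect(cs);print("slot",r,np.array(r[1])*2*h/n)
cv2.drawContours(im,[cv2.boxPoints(r).astype(int)],0,(255,0,0),1);cv2.ellipse(im,el,(0,255,0),1)
cv2.imwrite("pics/fit.png",cv2.resize(np.hstack([A,im]),(800,400)))
# lamp base edges
for nm in ["pl"]:
    print(pl["world_from_camera"][:3,3])
E
```

```text
key ((400.8934020996094, 378.49237060546875), (458.6885070800781, 159.73587036132812), 4.085616588592529) [45.8689 15.9736] 0.4710893402099609 -0.005849237060546875
screw 2 ((437.6006774902344, 394.09600830078125), (522.3955078125, 580.9280395507812), 101.82129669189453) 0.021550495147705077 0.5413200508117676 0.2174427993774414
slot ((437.4769592285156, 391.76690673828125), (443.7763366699219, 110.0705795288086), 12.056761741638184) [0.0333 0.0083]
[0.4543 0.2443 0.3625]
```

View pics/fit.png

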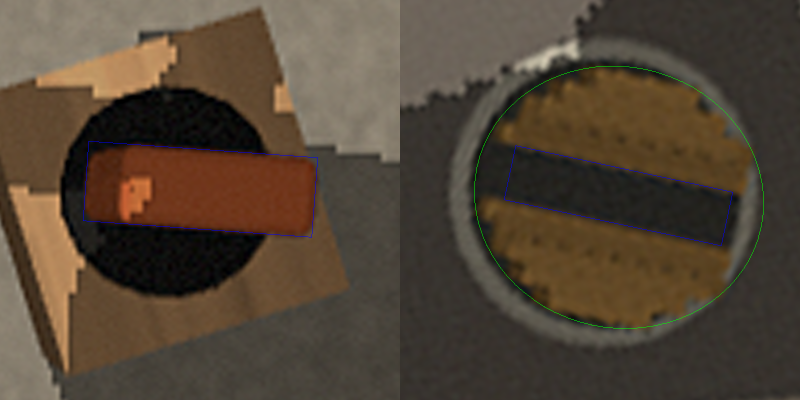

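The key fit is good: yaw −4°, top face 16 × 40 mm. The slot runs along −12°. The screw's centre along the slot differs by 4 mm between estimates, so I'll take near-overhead wrist views from two opposite yaws to cancel camera bias.

```bash
cat > fit.py <<'E'
from h import *
def over(c,z,yaw):
    r=R(np.radians(yaw)); t=np.array([c[0],c[1],z])-.072*r[:,0]; t[2]=z; movep(t,r); wait(.15); return read_camera("wrist")
def screw(p,c=(.539,.217),h=.03,n=800,z=.044):
    im=rectify(p,c,z,h,n);hsv=cv2.cvtColor(im,cv2.COLOR_BGR2HSV)
    m=((hsv[...,1]>110)&(hsv[...,0]>12)&(hsv[...,0]<30)).astype(np.uint8)
    m=cv2.morphologyEx(m,cv2.MORPH_OPEN,np.ones((15,15)))
    cn=[k for k in cv2.findContours(m,0,1)[0] if cv2.contourArea(k)>8000]
    hull=cv2.convexHull(np.vstack(cn));el=cv2.fitEllipse(hull)
    d=np.zeros((n,n),np.uint8);cv2.circle(d,(int(el[0][0]),int(el[0][1])),int(min(el[1])/2*.8),1,-1)
    s=((d>0)&(hsv[...,1]<90)).astype(np.uint8)
    cs=max(cv2.findContours(s,0,1)[0],key=cv2.contourArea);r=cv2.minAreaRect(cs)
    k=2*h/n; w=lambda q:np.array([c[0]+(q[0]-n/2)*k,c[1]-(q[1]-n/2)*k])
    print("disc",w(el[0]),np.array(el[1])*k,"slot",w(r[0]),np.array(r[1])*k,r[2])
    cv2.drawContours(im,[cv2.boxPoints(r).astype(int)],0,(255,0,0),2);cv2.ellipse(im,el,(0,255,0),2)
    return im
def key(p,c=(.473,-.007),h=.03,n=800,z=.106):
    im=rectify(p,c,z,h,n);hsv=cv2.cvtColor(im,cv2.COLOR_BGR2HSV)
    m=((hsv[...,1]>170)&(hsv[...,0]<12)&(hsv[...,2]>60)).astype(np.uint8)
    cn=max(cv2.findContours(m,0,1)[0],key=cv2.contourArea);r=cv2.minAreaRect(cn)
    k=2*h/n; print("key",c[0]+(r[0][0]-n/2)*k,c[1]-(r[0][1]-n/2)*k,np.array(r[1])*k,r[2])
    cv2.drawContours(im,[cv2.boxPoints(r).astype(int)],0,(255,0,0),2)
    return im
E
python3 - <<'E'
from fit import *
ims=[]
for f,c,z,yaw in [(screw,(.540,.217),.22,65),(screw,(.540,.217),.22,-115),(key,(.473,-.007),.26,-90),(key,(.473,-.007),.26,90)]:
    p=over(c,z,yaw); np.save(f"p_{f.__name__}_{yaw}.npy",p,allow_pickle=True)
    print(yaw,[(d["at"],round(d["confidence"],2)) for d in pinpoint(p,"lamp_slot" if f is screw else "key")])
    ims.append(f(p))
cv2.imwrite("pics/four.png",cv2.resize(np.vstack([np.hstack(ims[:2]),np.hstack(ims[2:])]),(600,600)))
print(get_obs()["time"])
E
```

```text
65 [([0.5416, 0.2183, 0.0304], 0.86)]
disc [0.5424 0.2171] [0.039  0.0404] slot [0.5424 0.2172] [0.0312 0.0083] 12.264774322509766
-115 []
disc [0.5424 0.2171] [0.039  0.0405] slot [0.5423 0.2172] [0.0312 0.0084] 12.410463333129883
-90 [([0.4758, -0.0066, 0.0014], 0.64)]
key 0.47501821365356445 -0.00610589599609375 [0.0394 0.0161] 4.0041728019714355
90 [([0.4751, -0.008, 0.0051], 0.57)]
key 0.4750842872619629 -0.006013825988769532 [0.0395 0.0161] 4.096417427062988
12.0417
```

View pics/four.png

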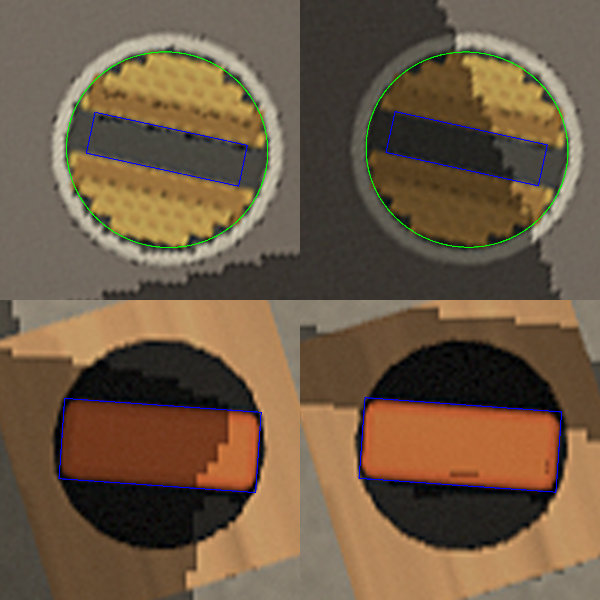

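The overhead fits agree across both yaws:
- **Screw:** (0.5424, 0.2171), slot yaw −12.3°
- **Key:** (0.4750, −0.0060), yaw −4.05°

The lamp's long axis is at about 95.5°, which puts the screw at about 0.31 rad, within the stated range. Now I'll grasp, lift and check.

```bash
python3 - <<'E'
from fit import *
K=[.4750,-.0060]; r=R(np.radians(85.95))
movep(K+[.17],r); move_l(K+[.066],.15)
command_gripper(0.0,80); wait(.2); o=get_obs(); print("w",o["width"],o["finger_force"],o["ee_pos"],o["force"])
move_l(K+[.155],.12); o=get_obs(); print("w",o["width"],o["finger_force"],o["force"])
S=[.5424,.2171]; r=R(np.radians(77.7))
movep(S+[.155],r); wait(.3); o=get_obs(); print(o["ee_pos"],o["tool_rot"],o["force"],o["torque"],o["time"])
a=read_camera("scene"); print(pinpoint(a,"key")[:1] and pinpoint(a,"key")[0]["at"])
w=read_camera("wrist")
cv2.imwrite("pics/held.png",np.hstack([cv2.resize(a["frame"][130:290,330:530],None,fx=2,fy=2),cv2.resize(w["frame"],(400,320))]))
E
```

```text
w 0.015412460702040652 78.05705666542053 [ 0.4753 -0.006   0.0664] [-0.2178 -0.382   4.2089]
w 0.015220077335229 77.80874133110046 [-0.5297  0.5667 -0.9228]
[0.5427 0.216  0.1553] [[-0.9767  0.2146  0.0005]
 [ 0.2146  0.9767  0.    ]
 [-0.0004  0.0001 -1.    ]] [ 0.0993  0.6719 -0.8453] [0.0199 0.0078 0.0116] 16.375
[0.5395, 0.2175, 0.0954]
```

View pics/held.png

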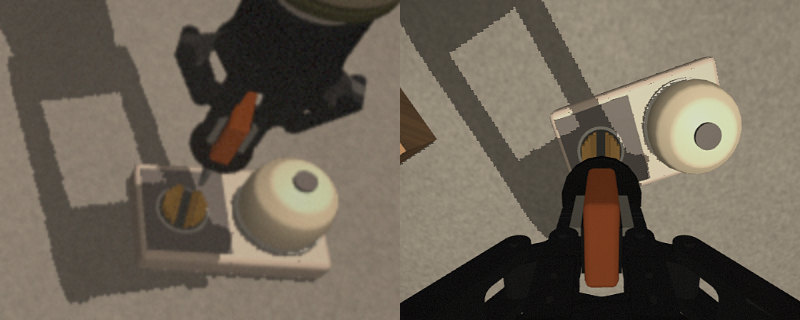

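The key is held upright, with its handle parallel to the slot in the wrist view. The slot is at about (600,150) in the picture, directly below the key. Now I'll insert it.

```bash
python3 - <<'E'
from fit import *
S=np.array([.5424,.2171])
o=get_obs(); e=S-o["ee_pos"][:2]; print("err",e)
c=S+e
move_l([*c,.115],.12); o=get_obs(); print(o["ee_pos"],o["force"])
hit=move_l([*c,.0985],.05,contact_N=12); wait(.1); o=get_obs(); print(hit,o["ee_pos"],o["force"],o["torque"],o["time"])
a=read_camera("scene"); cv2.imwrite("pics/ins.png",cv2.resize(a["frame"][150:290,370:520],None,fx=4,fy=4,interpolation=2))
E
```

```text
err [-0.0001  0.0003]
[0.5419 0.2174 0.1146] [ 0.0401  0.1524 -0.8943]
False [0.5424 0.2175 0.0987] [-0.8282  0.9257 -0.8608] [ 0.0126 -0.0282 -0.0158] 17.6417
```

View pics/ins.png

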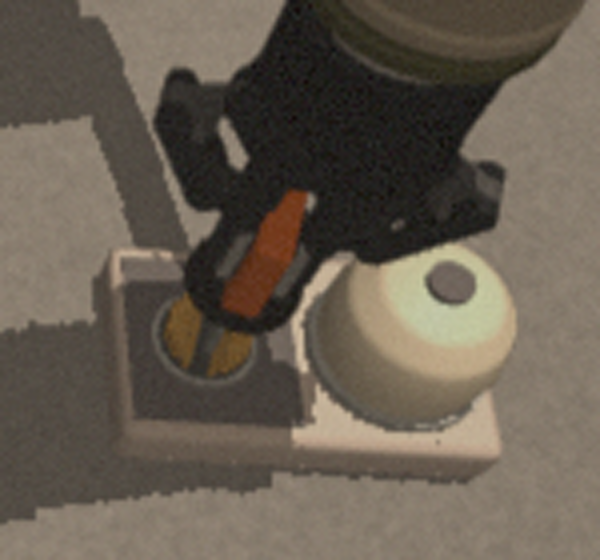

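The blade sits in the slot, with the key over the screw at (205,330) in the crop and no contact force. I'll go 2.5 mm deeper and then turn in steps, watching the torque.

```bash
python3 - <<'E'
from fit import *
hit=move_l([.5424,.2173,.0962],.05,contact_N=12); o=get_obs(); print(hit,o["ee_pos"],o["force"])
P=[.5424,.2173,.0962]
for y in [62,46,30,16,4,-4,-8,-10,-12,-14,-16]:
    movep(P,R(np.radians(y))); wait(.1); o=get_obs()
    print(y,round(np.degrees(np.arctan2(o["tool_rot"][1,1],o["tool_rot"][0,1])),1),o["ee_pos"],o["force"],o["torque"][2],round(o["time"],2),round(o["effort"][5],3))
    if abs(o["torque"][2])>.35: break
E
```

```text
False [0.5423 0.2173 0.0961] [-0.2667  0.0512 -0.562 ]
62 62.2 [0.5419 0.2165 0.096 ] [-3.0558 -3.3186  0.8361] 0.02430677039224407 18.41 0.103
46 46.1 [0.5419 0.2164 0.096 ] [-3.0306 -6.1842  1.1055] 0.0954813408798687 18.88 0.093
30 30.1 [0.5418 0.2162 0.096 ] [-3.5877 -6.5801  2.5486] 0.07951754868494106 19.36 0.094
16 16.1 [0.5414 0.2163 0.0956] [-3.7674 -6.4237  1.7642] 0.04628184153269298 19.8 0.094
4 4.2 [0.541  0.2164 0.0954] [-5.6973 -5.0038  0.983 ] 0.12380654325019365 20.22 0.093
-4 -3.8 [0.5408 0.2166 0.0953] [-6.0304 -5.5342  1.5855] 0.06451159146681903 20.57 0.097
-8 -7.8 [0.5407 0.2167 0.0953] [-6.309  -4.1978  0.3946] 0.0875491306584602 20.93 0.079
-10 -9.8 [0.5407 0.2167 0.0953] [-6.2932 -4.0131  1.3749] 0.06575895169387432 21.27 0.071
-12 -11.8 [0.5406 0.2167 0.0953] [-7.1468 -3.7942  1.6094] 0.06771003724510101 21.62 0.157
-14 -13.8 [0.5405 0.2167 0.0954] [-8.0432 -3.7113  1.8182] 0.258130174323876 21.98 0.296
-16 -15.8 [0.5404 0.2169 0.0953] [-7.1762 -3.7071  2.8971] 0.4238086601163785 22.32 0.407
```

The torque rose at about −13°, so the screw is at its stop. I'll back off through the play, lift and check.

```bash
python3 - <<'E'
from fit import *
P=[.5424,.2173]
movep(P+[.0962],R(np.radians(-2))); wait(.1); o=get_obs(); print(o["force"],o["torque"][2])
move_l(P+[.155],.12); wait(.1); o=get_obs(); print(o["ee_pos"],o["force"],o["width"])
K=[.4750,-.0060]
movep(K+[.155],R(np.radians(85.95))); wait(.2)
a=read_camera("scene"); t=read_camera("top"); o=get_obs(); print(o["ee_pos"],o["time"],[d["at"] for d in pinpoint(a,"key")])
b=rectify(t,[.5424,.2171],.038,.09,500)
cv2.imwrite("pics/after.png",np.hstack([b[:, :400],cv2.resize(a["frame"][90:290,260:420],(400,500))]))
E
```

```text
[-4.0114 -0.6066 -1.7492] 0.007435055287345442
[0.5418 0.2171 0.1537] [-0.4898  0.7398 -1.3856] 0.014842802150395904
[ 0.4751 -0.0058  0.155 ] 25.5083 [[0.4712, -0.0096, 0.0935]]
```

View pics/after.png

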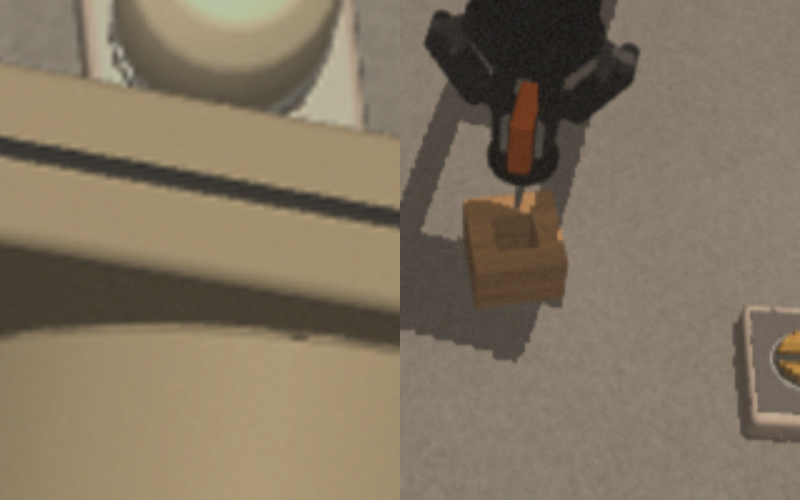

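The top camera is blocked by the arm. The scene crop shows the key hanging straight above the open stand hole at (515,230). The lamp slot at (795,355) points along the lamp. Before I return the key, I'll check the screw in the scene image.

```bash
python3 - <<'E'
from fit import *
a=read_camera("scene")
im=screw(a,c=(.542,.217))
b=rectify(a,[.540,.24],.033,.1,560)
cv2.imwrite("pics/screw2.png",np.hstack([b[:,80:480],cv2.resize(im,(400,560))]))
E
```

```text
disc [0.5434 0.215 ] [0.04   0.0451] slot [0.5449 0.2152] [0.0319 0.0056] 83.4875717163086
```

View pics/screw2.png

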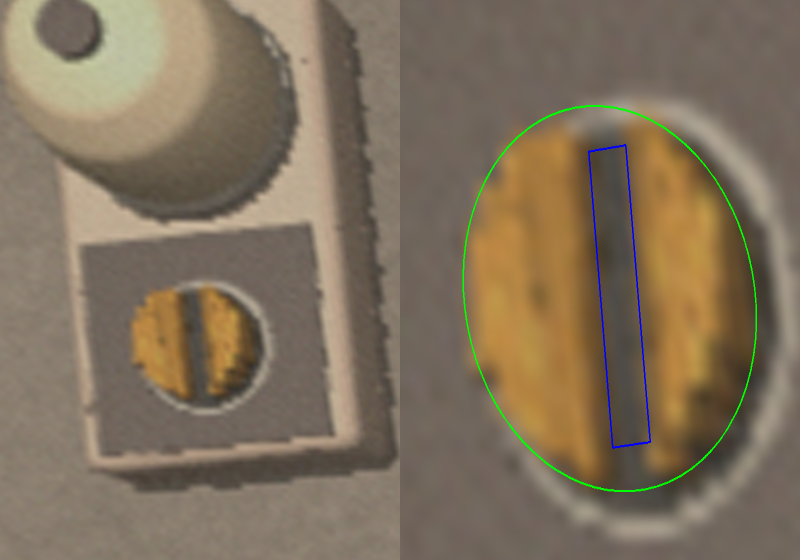

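The slot runs parallel to the cover's side edges and points at the dome, so the screw is locked. Now I'll return the key.

```bash
python3 - <<'E'
from fit import *
K=[.4750,-.0060]
move_l(K+[.085],.12); o=get_obs(); print(o["ee_pos"],o["force"])
hit=move_l(K+[.0662],.03,contact_N=6); wait(.1); o=get_obs(); print(hit,o["ee_pos"],o["force"],o["torque"])
command_gripper(.05); wait(.2); print(get_obs()["width"])
move_l(K+[.17],.12); movep([.40,-.2,.25],R(np.radians(85.95))); wait(.3)
a=read_camera("scene"); t=read_camera("top")
for p in (a,t): print([(d["at"],d["confidence"]) for d in pinpoint(p,"key")])
cv2.imwrite("pics/final.png",np.hstack([cv2.resize(a["frame"][120:300,240:440],(400,360)),cv2.resize(t["frame"][130:310,100:300],(400,360))]))
key(t); screw(t); print(get_obs()["time"])
E
```

```text
[ 0.4754 -0.006   0.0856] [ 0.1062 -0.4723 -0.665 ]
True [ 0.4745 -0.006   0.0664] [-1.1763  0.5821  5.4881] [-0.0284  0.0985  0.0345]
0.050387089904050865
[]
[([0.4735, -0.0083, 0.0025], 0.62)]
key 0.47207690811157227 -0.01342673873901367 [0.0129 0.0016] 5.408331871032715
disc [0.5407 0.2151] [0.0391 0.0427] slot [0.5402 0.2151] [0.0312 0.0082] 84.21099090576172
30.0833
```

View pics/final.png

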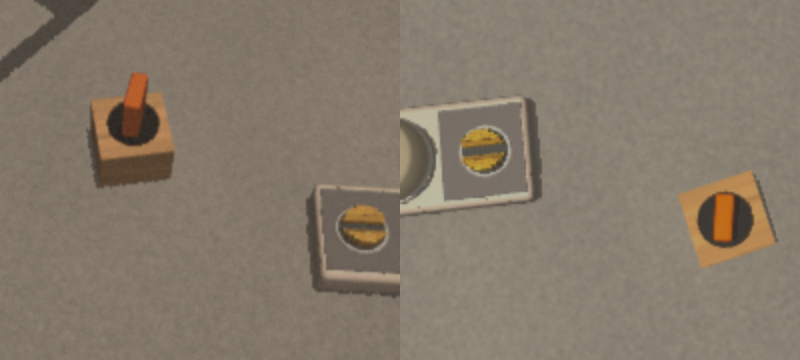

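The key stands upright in its stand, at (133,110) in the scene crop and (724,220) in the top crop. The slot at (484,150) points at the dome, at −84.2°, and the arm is clear. Handing in.

```bash
python3 -c "
from workcell import *
print(job_done())"
```

```text
the job is handed in; nothing more can be done
None
```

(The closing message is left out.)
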